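# Hold a polished plate out at the mark of a spring-return inspection slide

## Robot

A 7-joint arm with a two-finger parallel gripper is mounted at the origin on the work surface. World frame = base frame: x ahead of the robot, y to its left, z up, the work surface at z = 0. Lengths are in m, angles in degrees, forces in N, time in s.
With the tool pointing down it reaches from about 0.4 to 0.9 m from the base axis. Payload 5.5 kg.
Tool frame: the origin (TCP) lies between the finger pads; the fingertips stand 25 mm ahead of it and the grasp point (between the pads) lies 6 mm ahead of it (manip.nose_length is the distance from the TCP to the fingertips, in m); z points along the fingers, y is the line along which they close (so a half turn about z gives the same grasp; the last joint's range is limited). The gripper opens to 92 mm and grips with 3 to 60 N. Pads are 19 mm wide; open, the fingers measure 130 mm over their backs; the gripper's body (75 mm by 190 mm) begins 47 mm behind the grasp point.
Start: joints at [91.914, 28.699, -24.465, 88.831, 12.651, 65.22, -12.049], TCP at [0.148, -0.633, 0.252] pointing down, gripper open.
Joint ranges: [-164.97, 164.97], [-17.58, 116.51], [-87.97, 89.64], [11.32, 138.91], [-80.73, 260.73], [10.89, 115.49], [-147.41, 147.41]. Speed limits (degrees/s): [147.25, 147.25, 180, 180, 180, 180, 180].

## Interface

Orientations are given as a 3x3 rotation matrix whose columns are the frame's x, y, z axes.
In Python, from plant import readout, snapshot, camera_info, manip gives the robot as it stands. The module is installed in compiled form; this text tells all that it offers.
- The arm moves only by the shell command python3 -m pendant 'ROWS' [FORCE]. ROWS is JSON, a list of rows, each an object of numbers: "x", "y", "z": the shift along the tool's x, y, z in mm; "ax", "ay", "az": the turn, a rotation vector about the tool's x, y, z in rad; "gripper": the closure, from -1 (fully open) to 1 (shut). A call has 1 to 8 rows; each row shifts and turns the commanded pose from where the row before left it, along the tool's axes as they then stand; what a row does not reach is not made up. A row lasts 1/12 s, in which the tool goes at most 41.7 mm and 7.16 degrees, less where a joint would pass 70% of its speed; a pose out of reach is approached as far as the arm can. A call is refused whole if a number of a shift passes 41.7 or a number of a turn 0.125, either way. A call with a gripper value outside its range is refused whole. The fingers move at their own pace and stop on an object; FORCE is the grip in N (left out, the last holds). Time passes only in rows, so rows that do not move let the fingers close. It gives the time, the measured TCP pose, the force, the opening and the grip force at its end, in the units of the state.
- readout.read_state(): the state, without advancing time (a new reading comes with each control period).
- snapshot(name): name is "scene" or "top"; returns (picture, depth): 384x512x3 uint8, red, green, blue; 384x512 float32, m along the optical axis (not along the pixel's ray), 0 where there is no reading.
- camera_info(name): a dict with "fx", "fy", "cx", "cy" (pixels), "k1" (the pictures are not rectified: a ray, as slopes to the right and down, at radius r is drawn at 1 + k1 r^2 times it, then the intrinsics apply), "origin" and "rotation" of the camera in the world. Camera axes: x right, y down, z forward; pixel columns grow to the right and rows downward; lengths in m; the calibration is good to about 2 mm. A picture is of the moment at which its call begins. camera_info takes no time and is no camera call.
- manip.close_job(): hands the job in; it is judged then, once.
The state is a dict: "clock": time; "joints": joint angles; "dq": joint speeds; "tau": joint torques, N m; "position": TCP position; "ee_rot": TCP orientation; "ft_force": force on the tool from outside, world axes, zero at the start; "torque": the same for the moment, N m; "gripper_width": finger opening in m; "grasp_force": force on a finger pad.
Only numpy, scipy, OpenCV 4.12 (cv2) and the standard library are available. Lean on these libraries where they do the work, as an engineer would, in place of code of your own. Each camera call takes 0.05 s, during which the arm holds its last target. There are 200 camera calls.

## Task

Take the glossy black cover plate off the slatted wooden tray by its edges only, never touching its shiny top face, and set it down gently, face up, in the green nest of the inspection slide while the slide is still fully home. Then take the slide by its upright black grip and pull it out against its spring until the white pointer stands at the red mark, and finish while still gripping it and holding it there: do not let go. Leave the red mark, the three loose knobs and the jar as they are.

Things in the scene. Friction and masses are not known exactly. Their poses are not given: they have to be found in the camera images.
- plate: loose aluminium cover plate, 56 (its x) x 90 (its y) x 6 mm, 85 g, with a raised glossy black field 51 x 85 x 1.5 mm on top (the shiny face, not to be touched). Grip the 6 mm high edges across the 56 mm. Origin: centre of the underside, which starts 32 mm above the table, face up across the tray's two tall slats with the long edges overhanging
- tray: fixed wooden tray 170 (x) x 160 (y) mm; two tall slats along its y, each 10 mm wide, at x = -14 and +14 mm, tops 32 mm above the table; the other slats are low (tops 16 mm above the table), so there is room for fingertips beside the plate's long edges. Origin: centre of its underside
- fixture: fixed inspection slide fixture, dark base 275 x 140 mm, steel rail, blue spring housing at its +x end. Origin on the table under the nest's centre when the slide is home. The slide pulls out along the fixture's own -x (roughly towards the robot)
- nest (a point): centre of the top of the slide's green pad (40 x 84 mm), 56 mm up, where the plate's underside rests; axes as the fixture's; moves with the slide. Deck around it 42 mm up. Six green stops, flared outward, up to 72 mm, leave the plate 2.5 mm play per side: one mid each y end, two per x side at y = +-36 mm; fingers fit between. The plate's x lies along the fixture's x, either way round
- handle (a point): point on the axis of the slide's upright black grip, a round post of 26 mm diameter from 42 to 85 mm above the table; this point is 70 mm above the table and 105 mm from the nest towards the fixture's -x; moves with the slide
- pointer (a point): tip of the white pointer tongue (3 mm wide) on the +y side of the slide; moves with the slide
- mark (a point): centre of the top of the red mark, a block 10 mm wide along the travel at the fixture's +y side, top 38 mm above the table; stands at a different place each time and must not be shifted
- slide (a joint): how far the slide is pulled out, m: 0 fully home, stop at 0.09. The spring pulls it home: about 3.2 N at 0, plus 0.8 N per 10 mm, and 0.4 N of friction. Moving mass 0.45 kg
- index (a joint): position of the red mark along the travel, m (between 0.030 and 0.058): the white pointer is at the middle of the red mark when joint slide equals joint index
- knob_a: loose black moulded knob standing stem up, cap 54 mm diameter, 58 mm high, at the far left of the work; origin centre of underside; leave alone
- knob_b: the same, at the far right of the work; leave alone
- knob_c: the same, nearer the robot between tray and fixture; leave alone
- jar: loose amber polish jar with white cap, 56 mm diameter, 65 mm high, beyond the work in the middle; origin centre of underside; leave alone
Not all that is in view belongs to the job. Of the things like the plate, leave any that is purple; of the rest the larger one is meant.

How it is judged (in metres and radians):
On the way, in this order (a step that is already met when the one before it is completed fails the run):
1. the fingers carry the plate clear of the tray (height (world z) of plate above 0.07 m and contact force between the fingers and plate above 0.3 N), for 0.1 s.
2. the plate lies face up in the nest, released, with the slide still fully home (x of plate in the frame of nest between -0.0045 and 0.0045 m and y of plate in the frame of nest between -0.0045 and 0.0045 m and z of plate in the frame of nest between -0.003 and 0.003 m and angle between the x axis of plate and the x axis of nest, either way round below 0.15 rad and angle between the z axis of plate and the z axis of nest, either way round below 0.08 rad and z of plate_face in the frame of nest above 0.004 m and contact force between the fingers and plate below 0.1 N and value of joint slide below 0.004 m), for 0.2 s.
At the end, for the whole second after the job is handed in: The plate lies face up in the nest (within 4.5 mm and 0.15 rad, flat), not touched by the fingers; the fingers hold the slide (over 1.5 N of contact) still, with the pointer within 5 mm of the middle of the red mark, that is within its width; the loose knobs and the jar still stand (x of plate in the frame of nest between -0.0045 and 0.0045 m and y of plate in the frame of nest between -0.0045 and 0.0045 m and z of plate in the frame of nest between -0.003 and 0.003 m and angle between the x axis of plate and the x axis of nest, either way round below 0.15 rad and angle between the z axis of plate and the z axis of nest, either way round below 0.08 rad and z of plate_face in the frame of nest above 0.004 m and contact force between the fingers and plate below 0.1 N and x of pointer in the frame of mark between -0.005 and 0.005 m and velocity of joint slide between -0.01 and 0.01 m/s and contact force between the fingers and slide above 1.5 N and linear speed of plate below 0.02 m/s and angle between each of knob_a, knob_b, knob_c, jar's own z axis and vertical below 0.2 rad); the arm keeps its last pose, push and grip.
It fails at once if the fingers touch the plate's shiny face (contact force between the fingers and plate_face above 0.3 N).
It fails at once if the plate is dropped: it moves faster than 0.5 m/s with no finger on it, or falls below the tray's tall slats ((linear speed of plate above 0.5 m/s and contact force between the fingers and plate below 0.05 N) or height (world z) of plate below 0.022 m).
It fails at once if the red mark is shifted by more than 4 mm along its rail (distance of mark from where it was at the start of the episode above 0.004 m).
It fails at once if a loose knob or the jar is moved by more than 20 mm (distance of any of knob_a, knob_b, knob_c, jar from where it was at the start of the episode above 0.02 m).
It also fails if it takes over 51 s, if anything falls off the work surface, if the arm or the gripper's body presses on something with over 40 N, if the wrist force passes 120 N, or if a joint passes its speed limit or range.

## Working session

There is one attempt and no reset: what is moved stays moved. The work goes in short steps, Python scripts to look and compute and a shell command to move; the robot and the scene stay as the last step left them, time stands still between calls to the robot, and variables do not carry over. Pictures are saved under pics/ and viewed, at most 10 in all, crops included, and the job is handed in when it is done.

```bash
mkdir -p pics
cat > h.py <<'E'
import numpy as np, cv2
from plant import readout, snapshot, camera_info, manip
def ray(name,u,v):
    c=camera_info(name); x=(u-c['cx'])/c['fx']; y=(v-c['cy'])/c['fy']
    rd=np.hypot(x,y); r=rd
    for _ in range(20): r=rd/(1+c['k1']*r*r)
    s=r/rd if rd>0 else 1
    return np.array(c['origin']),np.array(c['rotation'])@np.array([x*s,y*s,1])
def onz(name,u,v,z):
    o,d=ray(name,u,v); return o+d*(z-o[2])/d[2]
E
python3 - <<'E'
from h import *
for n in('scene','top'):
    p,d=snapshot(n); cv2.imwrite(f'pics/{n}0.png',p[:,:,::-1]); np.save(n+'0.npy',p); np.save(n+'0d.npy',d)
    print(camera_info(n))
E
```

```text
{'fx': 387.4599541292371, 'fy': 387.4599541292371, 'cx': 255.07571735653232, 'cy': 189.97900096053408, 'k1': -0.10547946209238049, 'origin': array([1.1614457 , 0.68027738, 0.67194935]), 'rotation': array([[-0.75997554,  0.38008935, -0.52722791],
       [ 0.64962653,  0.41855309, -0.63466423],
       [-0.02055624, -0.82483053, -0.56500623]])}
{'fx': 434.29489292638107, 'fy': 434.29489292638107, 'cx': 257.41282708495874, 'cy': 192.44105551376495, 'k1': -0.018262210881217798, 'origin': array([0.41654153, 0.01492947, 1.31408139]), 'rotation': array([[ 0.0180784 , -0.98874387,  0.14852183],
       [-0.99968547, -0.02045753, -0.0145066 ],
       [ 0.0173817 , -0.14821286, -0.98880272]])}
```

View pics/top0.png

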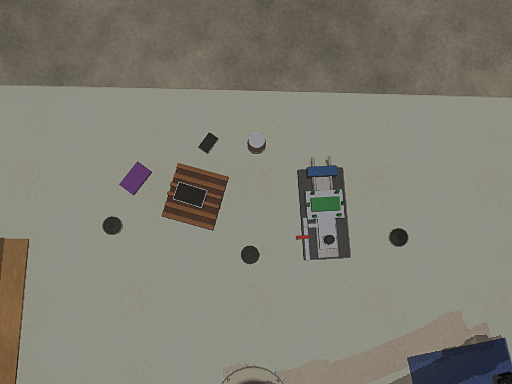

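View pics/scene0.png

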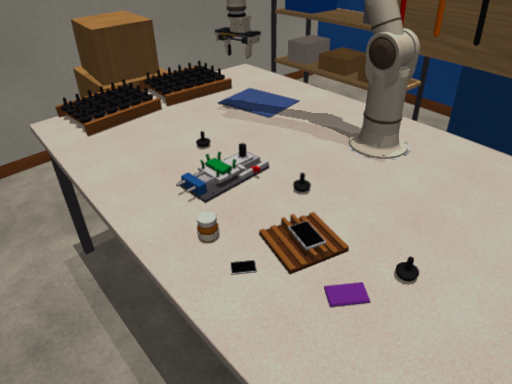

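Top view: the candidates are the black plate on the tray at (190,195), a small black plate at (208,143) and a purple one at (136,178). The first fits: it is not purple, it is larger than the other black one, and it lies on the tray. Fixture nest at (325,204), grip at (329,240), red mark at (302,237). I'll confirm this in one enlarged crop while measuring.

Run:
```python
from h import *
p=np.load('top0.npy');s=np.load('scene0.npy')
a=cv2.resize(p[135:265,105:240],None,fx=3,fy=3,interpolation=cv2.INTER_CUBIC)
b=cv2.resize(p[145:275,280:370],None,fx=4,fy=4,interpolation=cv2.INTER_CUBIC)
b=b[:a.shape[0]*2]; 
im=np.zeros((560,800,3),np.uint8); im[:390,:405]=a; im[:520,420:780]=b[:520]
cv2.imwrite('pics/crop.png',im[:,:,::-1])
def rep(name,img,mask,z,lab,amin=15):
    n,cc=cv2.connectedComponents(mask.astype(np.uint8))[:2]
    cs,_=cv2.findContours(mask.astype(np.uint8),cv2.RETR_EXTERNAL,cv2.CHAIN_APPROX_NONE)
    for k in range(1,n):
        v,u=np.nonzero(cc==k)
        if len(u)<amin: continue
        P=np.array([onz(name,x,y,z)[:2] for x,y in zip(u,v)]).astype(np.float32)
        r=cv2.minAreaRect(P*1000)
        w,V=np.linalg.eigh(np.cov(P.T)); 
        print(name,lab,len(u),'px',u.mean().round(1),v.mean().round(1),'mean',P.mean(0).round(4),'rect',np.round(r[0],1),np.round(r[1],1),'axis deg',np.degrees(np.arctan2(V[1,1],V[0,1])).round(1),'len',np.round(np.sqrt(12*w)*1000,1))
for n,i in(('top',p),('scene',s)):
    f=i.astype(int);R,G,B=f[...,0],f[...,1],f[...,2]
    m=(f.max(2)<60)
    if n=='top': w=np.zeros_like(m); w[175:215,168:212]=1; rep(n,i,m&w,.0395,'plate')
    else: w=np.zeros_like(m); w[212:255,280:335]=1; rep(n,i,m&w,.0395,'plate')
    g=(G>R+30)&(G>B+30); rep(n,i,g,.056,'green')
    r=(R>120)&(G<60)&(B<60);
    if n=='top': r[:,:290]=0
    else: r[:150]=0
    rep(n,i,r,.038,'red',5)
    rep(n,i,(B>R+40)&(B>G+20)&(np.arange(384)[:,None]>140)&(np.arange(384)[:,None]<200),.06,'blue',30)
print(readout.read_state())
```

```text
top plate 493 px 189.6 194.4 mean [0.5981 0.1969] rect [596.3 197.6] [84.8 55.6] axis deg 73.5 len [51.1 85.2]
top green 372 px 325.4 203.4 mean [ 0.5772 -0.203 ] rect [ 577.4 -203.3] [38.9 83. ] axis deg 94.2 len [39.  82.8]
top red 29 px 302.6 236.9 mean [ 0.4792 -0.1387] rect [ 478.9 -139.9] [ 5.8 29.5] axis deg 94.1 len [ 7.8 32. ]
top blue 261 px 322.0 170.5 mean [ 0.6744 -0.193 ] rect [ 674.4 -193. ] [27.1 83.7] axis deg 94.7 len [27.1 85.8]
scene plate 18 px 292.4 221.1 mean [0.592  0.1427] rect [592.5 140.6] [21.2  8.9] axis deg 62.9 len [ 9.4 21.6]
scene plate 170 px 295.8 240.9 mean [0.6397 0.2011] rect [635.8 189.3] [137.7  17.5] axis deg 73.5 len [ 14.2 130.7]
scene plate 436 px 306.5 233.6 mean [0.601  0.2007] rect [600.3 199.1] [84.2 48.9] axis deg 74.0 len [48.9 83.6]
scene plate 43 px 318.9 250.4 mean [0.6236 0.262 ] rect [623.5 262.3] [28.9 10.2] axis deg 78.4 len [11.7 28.8]
scene green 243 px 217.8 164.8 mean [ 0.5825 -0.1965] rect [ 579.2 -208.5] [137.5  54.4] axis deg 86.6 len [ 45.9 104.8]
scene red 20 px 255.0 167.0 mean [ 0.4862 -0.1304] rect [ 486.3 -130.1] [
[... 404 characters left out ...]
, -12.0491475 ]), 'dq': array([ 0.06103027, -0.02416112,  0.01998947, -0.05907085,  0.11154875,
       -0.02273995, -0.0376588 ]), 'tau': array([-1.10937326e-02, -5.67867601e+01, -5.83785653e+00, -2.79918534e+01,
       -6.88905618e-02,  2.40224175e-02,  1.36163814e-05]), 'position': array([ 0.14785513, -0.63238514,  0.25078412]), 'ee_rot': array([[ 9.73709357e-01,  2.27793696e-01, -3.47670734e-04],
       [ 2.27793956e-01, -9.73707896e-01,  1.68731425e-03],
       [ 4.58298098e-05, -1.72215096e-03, -9.99998516e-01]]), 'ft_force': array([ 0.52850381,  0.92701506, -0.10517579]), 'torque': array([-0.03595438, -0.01934807,  0.03551206]), 'grasp_force': 0.0, 'gripper_width': 0.09207218245242396}
```

View pics/crop.png

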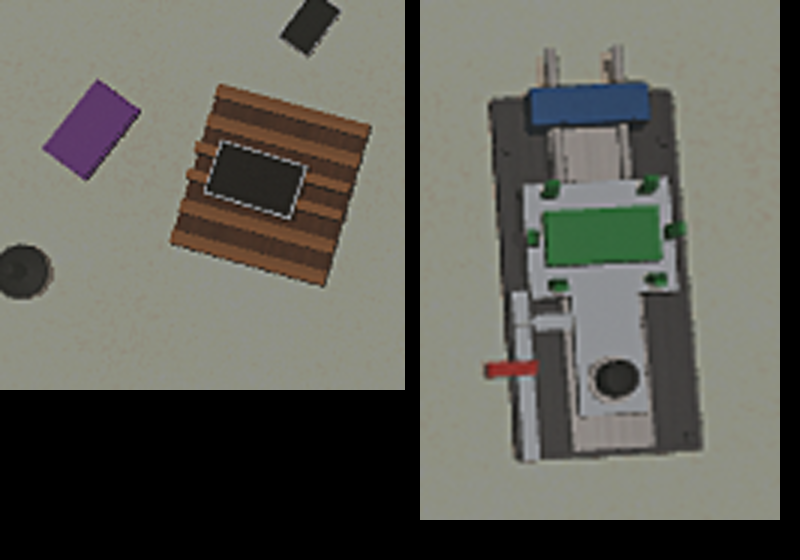

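The crop confirms it. The silver-rimmed plate at (190,195) measures about 51 x 85 mm for its black field, and it lies on the slats. The small one at the top and the purple one are not meant. I'll move over the tray now.

```bash
python3 -m pendant '[{"x":38,"y":-12},{"x":38,"y":-12},{"x":38,"y":-12},{"x":38,"y":-12},{"x":38,"y":-12},{"x":38,"y":-12},{"x":38,"y":-12},{"x":38,"y":-12}]' >/dev/null
python3 -m pendant '[{"x":30,"y":-28},{"x":30,"y":-28},{"x":30,"y":-28},{"x":30,"y":-28},{"x":30,"y":-28},{"x":30,"y":-28},{"x":30,"y":-28},{"x":30,"y":-28}]'
```

```text
$[0]: bad value
$[0]: bad value
```

```bash
python3 -m pendant '[{"x":8,"y":-38},{"x":8,"y":-38},{"x":8,"y":-38},{"x":8,"y":-38},{"x":8,"y":-38},{"x":8,"y":-38},{"x":8,"y":-38},{"x":8,"y":-38}]' >/dev/null
python3 -m pendant '[{"az":-0.12},{"az":-0.12},{"az":-0.12},{"az":-0.12},{"az":-0.12},{"az":-0.12},{"az":-0.12},{"az":-0.12}]' >/dev/null
python3 -m pendant '[{"az":-0.096},{}]'
cat >> h.py <<'E'
def togo(x,y,z,ydeg):
    s=readout.read_state(); R=np.array(s['ee_rot']); d=R.T@(np.array([x,y,z])-s['position'])*1000
    t=np.radians(ydeg); Y=np.array([np.cos(t),np.sin(t),0]); Y=Y if Y@R[:,1]>0 else -Y
    Z=np.array([0,0,-1.]); T=np.c_[np.cross(Y,Z),Y,Z]
    print('t',s['clock'],'pos',np.round(s['position'],4),'shift mm',d.round(1),'turn rad',cv2.Rodrigues(R.T@T)[0].ravel().round(3),'ft',np.round(s['ft_force'],1),'w',round(s['gripper_width'],4),'gf',round(s['grasp_force'],1))
E
python3 -c "
from h import *
togo(.5995,.1987,.15,-16.3)"
```

```text
t 0.1 pos [ 0.1479 -0.6324  0.2508] shift mm [ 629.1 -706.2  102. ] turn rad [-2.000e-03 -1.000e-03 -1.056e+00] ft [ 0.5  0.9 -0.1] w 0.0921 gf 0.0$[0]: bad value
$[0]: bad value
$[0]: bad value
```

```bash
python3 -m pendant '[{"x":38,"y":-12,"z":0,"ax":0,"ay":0,"az":0,"gripper":-1}]'; python3 -m pendant '[{"x":38,"y":-12,"gripper":-1}]';python3 -m pendant '[{"x":38.0,"y":-12.0,"z":0}]'
```

```text
clock: 0.18
position: [0.1723, -0.6169, 0.2503]
ee_rot: [[0.977, 0.215, -0.006], [0.215, -0.977, -0.001], [-0.007, 0.0, -1.0]]
ft_force: [-1.9, -2.2, 0.2]
gripper_width: 0.0918
grasp_force: 0.0$[0]: bad value
$[0]: bad value
```

All seven keys are required in every row.

```bash
python3 -m pendant '[{"x":38,"y":-12,"z":0,"ax":0,"ay":0,"az":0,"gripper":-1},{"x":38,"y":-12,"z":0,"ax":0,"ay":0,"az":0,"gripper":-1},{"x":38,"y":-12,"z":0,"ax":0,"ay":0,"az":0,"gripper":-1},{"x":38,"y":-12,"z":0,"ax":0,"ay":0,"az":0,"gripper":-1},{"x":38,"y":-12,"z":0,"ax":0,"ay":0,"az":0,"gripper":-1},{"x":38,"y":-12,"z":0,"ax":0,"ay":0,"az":0,"gripper":-1},{"x":38,"y":-12,"z":0,"ax":0,"ay":0,"az":0,"gripper":-1},{"x":30,"y":-28,"z":0,"ax":0,"ay":0,"az":0,"gripper":-1}]' >/dev/null
python3 -m pendant '[{"x":30,"y":-28,"z":0,"ax":0,"ay":0,"az":0,"gripper":-1},{"x":30,"y":-28,"z":0,"ax":0,"ay":0,"az":0,"gripper":-1},{"x":30,"y":-28,"z":0,"ax":0,"ay":0,"az":0,"gripper":-1},{"x":30,"y":-28,"z":0,"ax":0,"ay":0,"az":0,"gripper":-1},{"x":30,"y":-28,"z":0,"ax":0,"ay":0,"az":0,"gripper":-1},{"x":30,"y":-28,"z":0,"ax":0,"ay":0,"az":0,"gripper":-1},{"x":30,"y":-28,"z":0,"ax":0,"ay":0,"az":0,"gripper":-1},{"x":8,"y":-38,"z":0,"ax":0,"ay":0,"az":0,"gripper":-1}]' >/dev/null
python3 -m pendant '[{"x":8,"y":-38,"z":0,"ax":0,"ay":0,"az":0,"gripper":-1},{"x":8,"y":-38,"z":0,"ax":0,"ay":0,"az":0,"gripper":-1},{"x":8,"y":-38,"z":0,"ax":0,"ay":0,"az":0,"gripper":-1},{"x":8,"y":-38,"z":0,"ax":0,"ay":0,"az":0,"gripper":-1},{"x":8,"y":-38,"z":0,"ax":0,"ay":0,"az":0,"gripper":-1},{"x":8,"y":-38,"z":0,"ax":0,"ay":0,"az":0,"gripper":-1},{"x":8,"y":-38,"z":0,"ax":0,"ay":0,"az":0,"gripper":-1},{"x":0,"y":0,"z":0,"ax":0,"ay":0,"az":-0.12,"gripper":-1}]' >/dev/null
python3 -m pendant '[{"x":0,"y":0,"z":0,"ax":0,"ay":0,"az":-0.12,"gripper":-1},{"x":0,"y":0,"z":0,"ax":0,"ay":0,"az":-0.12,"gripper":-1},{"x":0,"y":0,"z":0,"ax":0,"ay":0,"az":-0.12,"gripper":-1},{"x":0,"y":0,"z":0,"ax":0,"ay":0,"az":-0.12,"gripper":-1},{"x":0,"y":0,"z":0,"ax":0,"ay":0,"az":-0.12,"gripper":-1},{"x":0,"y":0,"z":0,"ax":0,"ay":0,"az":-0.12,"gripper":-1},{"x":0,"y":0,"z":0,"ax":0,"ay":0,"az":-0.12,"gripper":-1},{"x":0,"y":0,"z":0,"ax":0,"ay":0,"az":0,"gripper":-1}]'
python3 -c "
from h import *
togo(.5995,.1987,.15,-16.3)"
```

```text
clock: 2.85
position: [0.5976, 0.1129, 0.2511]
ee_rot: [[0.368, 0.93, -0.001], [0.93, -0.368, 0.0], [-0.0, -0.001, -1.0]]
ft_force: [-0.1, 0.4, 0.3]
gripper_width: 0.0923
grasp_force: 0.0
t 2.85 pos [0.5976 0.1129 0.2511] shift mm [ 80.5 -29.7 101.1] turn rad [-0.001  0.    -0.092] ft [-0.1  0.4  0.3] w 0.0923 gf 0.0
```

```bash
python3 -m pendant '[{"x":20,"y":-7.5,"z":25,"ax":0,"ay":0,"az":0,"gripper":-1},{"x":20,"y":-7.5,"z":25,"ax":0,"ay":0,"az":0,"gripper":-1},{"x":20,"y":-7.5,"z":25,"ax":0,"ay":0,"az":0,"gripper":-1},{"x":20,"y":-7.5,"z":25,"ax":0,"ay":0,"az":0,"gripper":-1},{"x":0,"y":0,"z":0,"ax":0,"ay":0,"az":-0.092,"gripper":-1},{"x":0,"y":0,"z":0,"ax":0,"ay":0,"az":0,"gripper":-1},{"x":0,"y":0,"z":0,"ax":0,"ay":0,"az":0,"gripper":-1}]' >/dev/null
python3 - <<'E'
from h import *
togo(.5995,.1987,.10,-16.3)
out=[]
for n,(x0,y0,x1,y1) in(('scene',(230,150,360,270)),('top',(140,140,260,240))):
    p,d=snapshot(n); np.save(n+'1.npy',p)
    out.append(cv2.resize(p[y0:y1,x0:x1],(560 if 0 else 400,400 if n=='top' else 400),interpolation=cv2.INTER_CUBIC))
cv2.imwrite('pics/over.png',np.hstack(out)[:,:,::-1])
E
```

```text
t 3.4333 pos [0.5998 0.1986 0.1514] shift mm [ 0.1 -0.3 51.4] turn rad [-0.001  0.    -0.009] ft [ 0.6 -1.2 -0.1] w 0.092 gf 0.0
```

View pics/over.png

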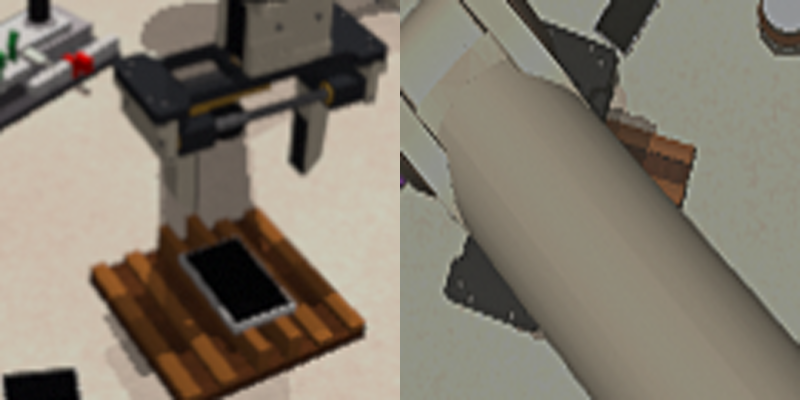

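The scene view (left) shows the gripper above the plate with fingers on either side of its long edges; in the top view (right) the arm hides the plate. Descending.

```bash
python3 -m pendant '[{"x":0,"y":0,"z":25,"ax":0,"ay":0,"az":-0.009,"gripper":-1},{"x":0,"y":0,"z":25,"ax":0,"ay":0,"az":0,"gripper":-1},{"x":0,"y":0,"z":20,"ax":0,"ay":0,"az":0,"gripper":-1},{"x":0,"y":0,"z":10,"ax":0,"ay":0,"az":0,"gripper":-1},{"x":0,"y":0,"z":0,"ax":0,"ay":0,"az":0,"gripper":-1},{"x":0,"y":0,"z":0,"ax":0,"ay":0,"az":0,"gripper":-1}]' 15 >/dev/null
python3 - <<'E'
from h import *
togo(.5995,.1987,.045,-16.3)
out=[]
for n,(x0,y0,x1,y1) in(('scene',(250,180,360,270)),):
    p,d=snapshot(n)
    cv2.imwrite('pics/low.png',cv2.resize(p[y0:y1,x0:x1],None,fx=6,fy=6,interpolation=cv2.INTER_CUBIC)[:,:,::-1])
E
```

```text
t 4.0333 pos [0.6004 0.1982 0.0724] shift mm [ 0.2 -1.  27.4] turn rad [ 0.001 -0.     0.003] ft [-0.2  0.3 -0.2] w 0.0916 gf 0.0
```

View pics/low.png

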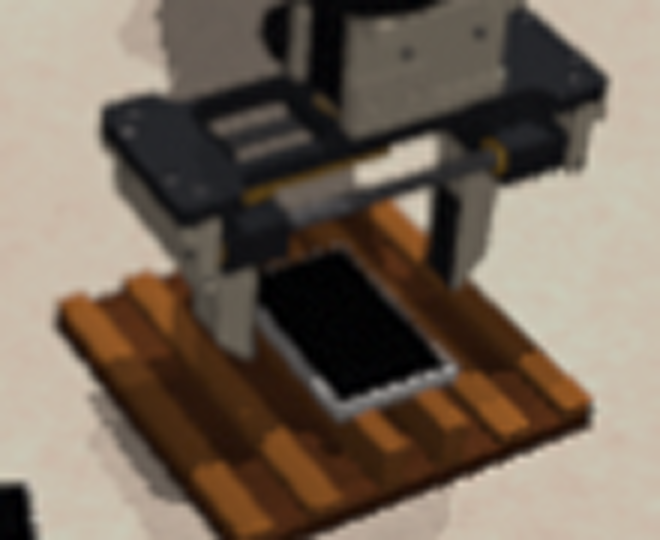

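The fingers straddle the plate with clear room on both sides. I'll go down to grasp height and close.

```bash
python3 -m pendant '[{"x":0,"y":-1,"z":15,"ax":0,"ay":0,"az":0,"gripper":-1},{"x":0,"y":0,"z":9,"ax":0,"ay":0,"az":0,"gripper":-1},{"x":0,"y":0,"z":3,"ax":0,"ay":0,"az":0,"gripper":-1},{"x":0,"y":0,"z":0,"ax":0,"ay":0,"az":0,"gripper":-1},{"x":0,"y":0,"z":0,"ax":0,"ay":0,"az":0,"gripper":-1}]' 15
python3 -m pendant '[{"x":0,"y":0,"z":0,"ax":0,"ay":0,"az":0,"gripper":-0.2},{"x":0,"y":0,"z":0,"ax":0,"ay":0,"az":0,"gripper":0},{"x":0,"y":0,"z":0,"ax":0,"ay":0,"az":0,"gripper":0.2},{"x":0,"y":0,"z":0,"ax":0,"ay":0,"az":0,"gripper":0.4},{"x":0,"y":0,"z":0,"ax":0,"ay":0,"az":0,"gripper":1},{"x":0,"y":0,"z":0,"ax":0,"ay":0,"az":0,"gripper":1},{"x":0,"y":0,"z":0,"ax":0,"ay":0,"az":0,"gripper":1}]' 15
```

```text
clock: 4.5
position: [0.5988, 0.199, 0.0446]
ee_rot: [[0.276, 0.961, -0.0], [0.961, -0.276, -0.0], [-0.0, -0.0, -1.0]]
ft_force: [0.2, -1.2, -0.3]
gripper_width: 0.0917
grasp_force: 0.0
clock: 5.08
position: [0.599, 0.1989, 0.0449]
ee_rot: [[0.276, 0.961, 0.0], [0.961, -0.276, -0.0], [0.0, 0.0, -1.0]]
ft_force: [-0.4, 0.7, 0.4]
gripper_width: 0.0559
grasp_force: 15.0
```

Gripped at 55.9 mm. Lifting.

```bash
python3 -m pendant '[{"x":0,"y":0,"z":-8,"ax":0,"ay":0,"az":0,"gripper":1},{"x":0,"y":0,"z":-20,"ax":0,"ay":0,"az":0,"gripper":1},{"x":0,"y":0,"z":-25,"ax":0,"ay":0,"az":0,"gripper":1},{"x":0,"y":0,"z":-25,"ax":0,"ay":0,"az":0,"gripper":1},{"x":0,"y":0,"z":-22,"ax":0,"ay":0,"az":0,"gripper":1},{"x":0,"y":0,"z":-8,"ax":0,"ay":0,"az":0,"gripper":1},{"x":0,"y":0,"z":0,"ax":0,"ay":0,"az":0,"gripper":1},{"x":0,"y":0,"z":0,"ax":0,"ay":0,"az":0,"gripper":1}]'
python3 - <<'E'
from h import *
togo(.5772,-.203,.15,4.2)
E
```

```text
clock: 5.75
position: [0.5988, 0.1985, 0.1525]
ee_rot: [[0.277, 0.961, 0.0], [0.961, -0.277, -0.0], [-0.0, 0.0, -1.0]]
ft_force: [-0.7, 0.1, -1.6]
gripper_width: 0.0559
grasp_force: 15.0
t 5.75 pos [0.5988 0.1985 0.1525] shift mm [-391.8   90.3    2.7] turn rad [ 0.     0.    -0.353] ft [-0.7  0.1 -1.6] w 0.0559 gf 15.0
```

```bash
python3 -m pendant '[{"x":-14,"y":3.5,"z":0,"ax":0,"ay":0,"az":0,"gripper":1},{"x":-28,"y":6.5,"z":0,"ax":0,"ay":0,"az":0,"gripper":1},{"x":-35,"y":8,"z":0,"ax":0,"ay":0,"az":0,"gripper":1},{"x":-35,"y":8,"z":0,"ax":0,"ay":0,"az":0,"gripper":1},{"x":-35,"y":8,"z":0,"ax":0,"ay":0,"az":0,"gripper":1},{"x":-35,"y":8,"z":0,"ax":0,"ay":0,"az":0,"gripper":1},{"x":-35,"y":8,"z":0,"ax":0,"ay":0,"az":0,"gripper":1},{"x":-35,"y":8,"z":0,"ax":0,"ay":0,"az":0,"gripper":1}]' >/dev/null
python3 -m pendant '[{"x":-35,"y":8,"z":0,"ax":0,"ay":0,"az":0,"gripper":1},{"x":-35,"y":8,"z":0,"ax":0,"ay":0,"az":0,"gripper":1},{"x":-30,"y":7,"z":0,"ax":0,"ay":0,"az":0,"gripper":1},{"x":-25,"y":6,"z":0,"ax":0,"ay":0,"az":0,"gripper":1},{"x":-15,"y":3.3,"z":0,"ax":0,"ay":0,"az":-0.06,"gripper":1},{"x":0,"y":0,"z":0,"ax":0,"ay":0,"az":-0.12,"gripper":1},{"x":0,"y":0,"z":0,"ax":0,"ay":0,"az":-0.12,"gripper":1},{"x":0,"y":0,"z":0,"ax":0,"ay":0,"az":-0.053,"gripper":1}]' >/dev/null
python3 -m pendant '[{"x":0,"y":0,"z":0,"ax":0,"ay":0,"az":0,"gripper":1},{"x":0,"y":0,"z":0,"ax":0,"ay":0,"az":0,"gripper":1}]'
python3 - <<'E'
from h import *
togo(.5772,-.203,.15,4.2)
p,d=snapshot('scene'); np.save('scene2.npy',p)
q,d=snapshot('top'); np.save('top2.npy',q)
a=cv2.resize(p[90:210,150:290],(466,400),interpolation=cv2.INTER_CUBIC)
b=cv2.resize(q[150:270,270:370],(333,400),interpolation=cv2.INTER_CUBIC)
cv2.imwrite('pics/nest.png',np.hstack([a,b])[:,:,::-1])
E
```

```text
clock: 7.25
position: [0.5762, -0.2026, 0.1509]
ee_rot: [[-0.071, 0.997, -0.003], [0.997, 0.071, 0.001], [0.002, -0.002, -1.0]]
ft_force: [-0.5, 0.5, -0.8]
gripper_width: 0.0555
grasp_force: 15.0
t 7.25 pos [ 0.5762 -0.2026  0.1509] shift mm [-0.5  0.9  0.9] turn rad [-0.002 -0.002 -0.002] ft [-0.5  0.5 -0.8] w 0.0555 gf 15.0
```

View pics/nest.png

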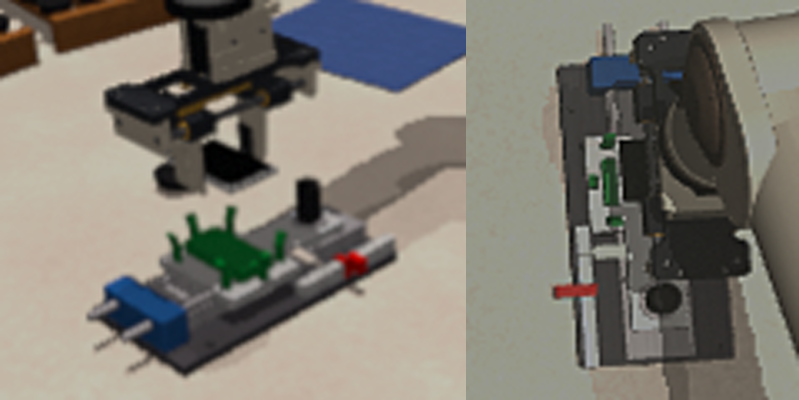

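The left crop (scene) shows the plate held level above the nest; the right crop (top) shows its +y end and the green pad partly visible. I'll lower it to just above the stops and measure plate against nest in both cameras.

```bash
python3 -m pendant '[{"x":0,"y":1,"z":12,"ax":-0.002,"ay":-0.002,"az":0,"gripper":1},{"x":0,"y":0,"z":20,"ax":0,"ay":0,"az":0,"gripper":1},{"x":0,"y":0,"z":14,"ax":0,"ay":0,"az":0,"gripper":1},{"x":0,"y":0,"z":0,"ax":0,"ay":0,"az":0,"gripper":1},{"x":0,"y":0,"z":0,"ax":0,"ay":0,"az":0,"gripper":1},{"x":0,"y":0,"z":0,"ax":0,"ay":0,"az":0,"gripper":1}]' >/dev/null
python3 - <<'E'
from h import *
togo(.5772,-.203,.15,4.2)
p,d=snapshot('scene'); np.save('scene3.npy',p)
q,d=snapshot('top'); np.save('top3.npy',q)
s=np.load('scene0.npy').astype(int)
a=cv2.resize(p[130:180,180:245],None,fx=6,fy=6,interpolation=cv2.INTER_NEAREST)
c=cv2.resize(s[145:185,185:250].astype(np.uint8),None,fx=6,fy=6,interpolation=cv2.INTER_NEAREST)
b=cv2.resize(q[175:245,300:358],None,fx=7,fy=7,interpolation=cv2.INTER_NEAREST)
im=np.zeros((560,800,3),np.uint8); im[:300,:390]=a; im[310:550,:390]=c; im[:490,392:798]=b
cv2.imwrite('pics/near.png',im[:,:,::-1])
m=(s[...,1]>s[...,0]+30)&(s[...,1]>s[...,2]+30)
for r in range(150,182): print(r,' '.join(f'{s[r,u,1]:3d}' if m[r,u] else '  .' for u in range(196,242)))
E
```

```text
t 7.85 pos [ 0.5788 -0.2025  0.1069] shift mm [ -0.5  -1.5 -43.1] turn rad [ 0.002  0.002 -0.   ] ft [ 0.2 -0.5 -0.6] w 0.0554 gf 15.0
150   .   .   .   .   .   .   .   .   .   .   .   .   .   .   .   .   .   .   .   .   .   .   .   .   .   .   .   .   .   .   .   .   .   .   .   .   .   .   .   .   .   .   .   .   .   .
151   .   .   .   .   .   .   .   .   .   .   .   .   .   .   .   .   .   .   .   .   .   .   .   .   .   .   .   .   .   .   .   .   .   .   .   .   .   .   .   .   .   .   .   .   .   .
152   .   .   .   .   .   .   .   .   .   .   .   .   .   .   .   .   .   .   .   .   .   . 108  96   .   .   .   .   .   .   .   .   .   .   .   .   .   .   .   .   .   .   .   .   .   .
153   .   .   .   .   .   .   .   .   .   .   .   .   .   .   .   .   .   .   .   .   .   .  97  76   .   .   .   .   .   .   .   .   .   .   .   .   .   .   .   .   .   .   .   .   .   .
154   .   .   .   .   .   .   .   .   .   .   . 111   .   .   .   .   .   .   .   .   .   .  88  75   .   .   .   .   .   .   .   .   .   .   .   .   .   .   .   .   .   .   .   .   .   .
155   .   .   .   .   .  
[... 4350 characters left out ...]
   .   .   .   .   .   .   .   .   .   .   .   .   .   .   .   .   .   .   .   .   .   .   .   .   .   .   .   .   .   .   .   .   .   .
179   .   .   .   .   .   .   .   .   .   .   .   .   .   .   .   .   .   .   .   .   .   .   .   .   .   .   .   .   .   .   .   .   .   .   .   .   .   .   .   .   .   .   .   .   .   .
180   .   .   .   .   .   .   .   .   .   .   .   .   .   .   .   .   .   .   .   .   .   .   .   .   .   .   .   .   .   .   .   .   .   .   .   .   .   .   .   .   .   .   .   .   .   .
181   .   .   .   .   .   .   .   .   .   .   .   .   .   .   .   .   .   .   .   .   .   .   .   .   .   .   .   .   .   .   .   .   .   .   .   .   .   .   .   .   .   .   .   .   .   .
```

View pics/near.png

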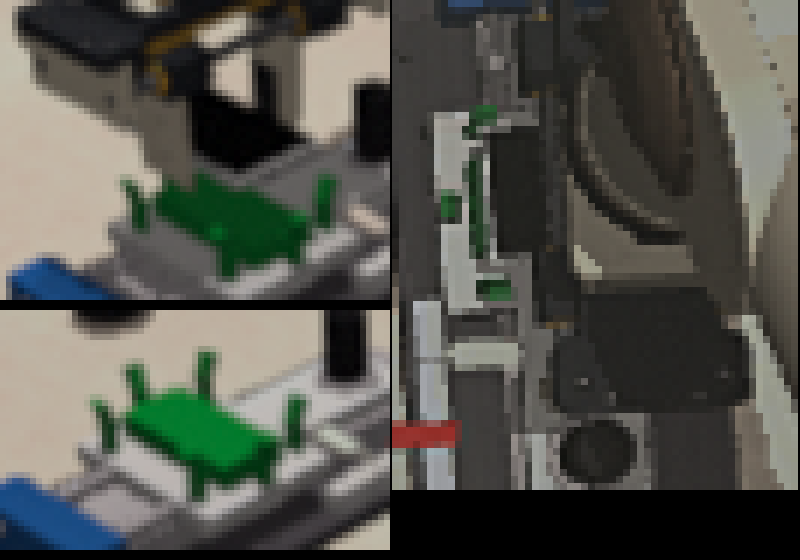

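In the left crops the plate sits above the pad with its +y short end visible. In the right crop its +y edge is near column 315, rows 193–211. Now sub-pixel edge measurement.

```bash
cat > m.py <<'E'
from h import *
t=np.radians(4.2);E=np.array([[np.cos(t),np.sin(t)],[-np.sin(t),np.cos(t)]]);O=np.array([.5772,-.203])
def edges(lab,cam,img,box,f,z):
    x0,y0,x1,y1=box; K=8
    im=cv2.resize(img[y0:y1,x0:x1].astype(np.float32),None,fx=K,fy=K,interpolation=cv2.INTER_LINEAR)
    m=f(im[...,0],im[...,1],im[...,2]).astype(np.uint8)
    n,cc,st,_=cv2.connectedComponentsWithStats(m); k=1+np.argmax(st[1:,4])
    v,u=np.nonzero(cc==k)
    P=np.array([onz(cam,(a+.5)/K-.5+x0,(b+.5)/K-.5+y0,z)[:2] for a,b in zip(u,v)])
    Q=(P-O)@E.T*1000
    # edge profile per strip
    xs=np.arange(-30,31,6); ys=np.arange(-42,49,6)
    print(lab,'n',len(u),'ext',np.percentile(Q,[.3,99.7],axis=0).round(1).tolist())
    print('  y range per x',[(int(c),*(round(float(g(Q[abs(Q[:,0]-c)<2,1])),1) for g in(np.min,np.max))) for c in xs if (abs(Q[:,0]-c)<2).sum()>20])
    print('  x range per y',[(int(c),*(round(float(g(Q[abs(Q[:,1]-c)<2,0])),1) for g in(np.min,np.max))) for c in ys if (abs(Q[:,1]-c)<2).sum()>20])
E
python3 - <<'E'
from m import *
s0,t0,s3,t3=[np.load(n+'.npy') for n in('scene0','top0','scene3','top3')]
gr=lambda R,G,B:(G>R+30)&(G>105)
edges('pad scene','scene',s0,(203,156,234,174),lambda R,G,B:(G>98)&(R<70),.056)
edges('pad top','top',t0,(305,193,348,214),lambda R,G,B:(G>R+45),.056)
zf=.1069-.0129+.0075
bk=lambda R,G,B:np.maximum(np.maximum(R,G),B)<65
edges('field scene','scene',s3,(212,140,236,162),lambda R,G,B:np.maximum(np.maximum(R,G),B)<50,zf)
edges('field top','top',t3,(311,190,322,214),lambda R,G,B:np.maximum(np.maximum(R,G),B)<60,zf)
print(t3[195:215:3,308:326].max(2)); print(s3[146:162,214:238].max(2))
E
```

```text
Traceback (most recent call last):
  File "m.py", line 9, in edges
    P=np.array([onz(cam,(a+.5)/K-.5+x0,(b+.5)/K-.5+y0,z)[:2] for a,b in zip(u,v)])
                ~~~^^^^^^^^^^^^^^^^^^^^^^^^^^^^^^^^^^^^^
  File "h.py", line 10, in onz
    o,d=ray(name,u,v); return o+d*(z-o[2])/d[2]
        ~~~^^^^^^^^^^
  File "h.py", line 4, in ray
    c=camera_info(name); x=(u-c['cx'])/c['fx']; y=(v-c['cy'])/c['fy']
ValueError: time passes only in moves, steps and waits
```

```bash
sed -i "s/^def ray/CI={n:camera_info(n) for n in('scene','top')}\ndef ray/; s/c=camera_info(name); x/c=CI[name]; x/" h.py
cat > e1.py <<'E'
from m import *
s0,t0,s3,t3=[np.load(n+'.npy') for n in('scene0','top0','scene3','top3')]
edges('pad scene','scene',s0,(203,156,234,174),lambda R,G,B:(G>98)&(R<70),.056)
edges('pad top','top',t0,(305,193,348,214),lambda R,G,B:(G>R+45),.056)
zf=.1069-.0129+.0075
edges('field scene','scene',s3,(212,140,236,162),lambda R,G,B:np.maximum(np.maximum(R,G),B)<50,zf)
edges('field top','top',t3,(311,190,322,214),lambda R,G,B:np.maximum(np.maximum(R,G),B)<60,zf)
print(t3[195:215:3,308:326].max(2)); print(s3[146:162,214:238].max(2))
E
python3 e1.py
```

```text
pad scene n 9801 ext [[-18.5, -40.2], [24.4, 42.7]]
  y range per x [(-18, -26.0, 43.4), (-12, -35.9, 40.0), (-6, -36.6, 38.3), (0, -45.7, 42.0), (6, -39.6, 43.1), (12, -41.6, 43.0), (18, -36.2, 42.8), (24, -33.6, 21.4)]
  x range per y [(-42, -0.1, 11.5), (-36, -12.9, 21.2), (-30, -15.2, 24.7), (-24, -20.6, 20.8), (-18, -20.9, 20.6), (-12, -19.9, 20.3), (-6, -16.8, 20.8), (0, -15.4, 21.0), (6, -15.5, 21.4), (12, -15.2, 24.2), (18, -14.9, 25.8), (24, -15.0, 21.3), (30, -15.4, 20.5), (36, -16.6, 20.6), (42, -16.7, 20.0)]
pad top n 22528 ext [[-18.8, -40.1], [19.2, 40.7]]
  y range per x [(-18, -40.6, 41.5), (-12, -40.1, 41.2), (-6, -40.6, 40.8), (0, -40.6, 40.6), (6, -40.1, 40.3), (12, -40.4, 41.2), (18, -40.7, 41.2)]
  x range per y [(-42, -17.4, 17.7), (-36, -19.1, 18.6), (-30, -18.8, 18.7), (-24, -18.5, 19.0), (-18, -18.3, 19.0), (-12, -18.2, 19.3), (-6, -17.9, 19.3), (0, -17.8, 19.5), (6, -18.0, 19.5), (12, -19.3, 19.7), (18, -19.1, 18.3), (24, -18.8, 18.6), (30, -18.5, 18.8), (36, -18.4, 18.9), (42, -18.2, 18.7)]
field scene n 12795 ext [[-58.3, -66.6], [28.0, 42.3]]
  y range pe
[... 2336 characters left out ...]
 2   1   5   2   2   5   4   2   1   6  17  34  66  89  96  99  84
   81  85  90  92  97  91]
 [ 41  19   7   2   2   3   1   2   7  21  45  74  85  91  99  83  79  80
   84  92  98  98  97  89]
 [ 69  57  42  25  15   1   8  20  45  75  89  96 101  87  80  79  85  92
   98 100  99  98  98  92]
 [ 75  75  75  74  60  32  45  73  88  94  94  75  80  83  86  92  98  99
   95  92  92  93  98  97]
 [ 66  72  81  91  88  83  89  95  97  79  71  70  83  92  99  99  99  99
   91  88  86  85  90  99]
 [ 62  65  69  76  83  99  96  83  82  84  84  92  99  99  98  98  99  97
   91  84  80  76  83  98]
 [ 63  62  63  65  69  75  73  71  77  86  94  99 100  98  97  98  98  94
   89  83  77  73  85  97]]
```

Plate relative to nest is about +0.6 mm in x and −1.4 mm in y, averaged over the two cameras. I'll correct this and lower it.

```bash
python3 -m pendant '[{"x":1.2,"y":-0.6,"z":0,"ax":0.001,"ay":0.001,"az":0,"gripper":1},{"x":0,"y":0,"z":8,"ax":0,"ay":0,"az":0,"gripper":1},{"x":0,"y":0,"z":8,"ax":0,"ay":0,"az":0,"gripper":1},{"x":0,"y":0,"z":6,"ax":0,"ay":0,"az":0,"gripper":1},{"x":0,"y":0,"z":4,"ax":0,"ay":0,"az":0,"gripper":1},{"x":0,"y":0,"z":2,"ax":0,"ay":0,"az":0,"gripper":1},{"x":0,"y":0,"z":0,"ax":0,"ay":0,"az":0,"gripper":1},{"x":0,"y":0,"z":0,"ax":0,"ay":0,"az":0,"gripper":1}]'
python3 -m pendant '[{"x":0,"y":0,"z":2,"ax":0,"ay":0,"az":0,"gripper":1},{"x":0,"y":0,"z":2,"ax":0,"ay":0,"az":0,"gripper":1},{"x":0,"y":0,"z":0,"ax":0,"ay":0,"az":0,"gripper":1},{"x":0,"y":0,"z":0,"ax":0,"ay":0,"az":0,"gripper":1}]'
```

```text
clock: 8.62
position: [0.5778, -0.2015, 0.0786]
ee_rot: [[-0.073, 0.997, 0.001], [0.997, 0.073, -0.001], [-0.001, 0.001, -1.0]]
ft_force: [-0.9, -0.1, -1.7]
gripper_width: 0.0555
grasp_force: 15.0
clock: 8.95
position: [0.5777, -0.2017, 0.0747]
ee_rot: [[-0.073, 0.997, 0.001], [0.997, 0.073, -0.001], [-0.001, 0.001, -1.0]]
ft_force: [1.1, -0.0, -0.6]
gripper_width: 0.0557
grasp_force: 15.0
```

Inside the stops with no contact force so far. Continuing gently to about z = 0.069.

```bash
python3 -m pendant '[{"x":0,"y":0,"z":2,"ax":0,"ay":0,"az":0,"gripper":1},{"x":0,"y":0,"z":2,"ax":0,"ay":0,"az":0,"gripper":1},{"x":0,"y":0,"z":0,"ax":0,"ay":0,"az":0,"gripper":1},{"x":0,"y":0,"z":0,"ax":0,"ay":0,"az":0,"gripper":1}]'
python3 -m pendant '[{"x":0,"y":0,"z":1,"ax":0,"ay":0,"az":0,"gripper":1},{"x":0,"y":0,"z":1,"ax":0,"ay":0,"az":0,"gripper":1},{"x":0,"y":0,"z":0,"ax":0,"ay":0,"az":0,"gripper":1},{"x":0,"y":0,"z":0,"ax":0,"ay":0,"az":0,"gripper":1}]'
```

```text
clock: 9.28
position: [0.5776, -0.2017, 0.0705]
ee_rot: [[-0.073, 0.997, 0.001], [0.997, 0.073, -0.001], [-0.001, 0.001, -1.0]]
ft_force: [-1.3, 0.2, -0.2]
gripper_width: 0.0556
grasp_force: 15.0
clock: 9.62
position: [0.5779, -0.2017, 0.0689]
ee_rot: [[-0.073, 0.997, 0.001], [0.997, 0.073, -0.001], [-0.001, 0.001, -1.0]]
ft_force: [0.2, -0.9, 0.4]
gripper_width: 0.0557
grasp_force: 15.0
```

The plate is seated: weight is off the gripper and height is as expected. Opening gently.

```bash
python3 -m pendant '[{"x":0,"y":0,"z":0.3,"ax":0,"ay":0,"az":0,"gripper":0},{"x":0,"y":0,"z":0,"ax":0,"ay":0,"az":0,"gripper":-0.5},{"x":0,"y":0,"z":0,"ax":0,"ay":0,"az":0,"gripper":-0.6},{"x":0,"y":0,"z":0,"ax":0,"ay":0,"az":0,"gripper":-0.6},{"x":0,"y":0,"z":0,"ax":0,"ay":0,"az":0,"gripper":-0.6},{"x":0,"y":0,"z":0,"ax":0,"ay":0,"az":0,"gripper":-0.6}]'
python3 -m pendant '[{"x":0,"y":0,"z":-5,"ax":0,"ay":0,"az":0,"gripper":-0.6},{"x":0,"y":0,"z":-10,"ax":0,"ay":0,"az":0,"gripper":-0.6},{"x":0,"y":0,"z":-25,"ax":0,"ay":0,"az":0,"gripper":-0.6},{"x":0,"y":0,"z":-25,"ax":0,"ay":0,"az":0,"gripper":-0.6},{"x":0,"y":0,"z":-20,"ax":0,"ay":0,"az":0,"gripper":-0.6},{"x":0,"y":0,"z":0,"ax":0,"ay":0,"az":0,"gripper":-0.6}]'
python3 - <<'E'
from h import *
o=[]
for n,(x0,y0,x1,y1) in(('scene',(170,130,280,210)),('top',(290,160,370,270))):
    p,d=snapshot(n); np.save(n+'4.npy',p)
    o.append(cv2.resize(p[y0:y1,x0:x1],(400,int(400*(y1-y0)/(x1-x0))),interpolation=cv2.INTER_CUBIC))
im=np.zeros((550,800,3),np.uint8)
for i,a in enumerate(o): im[:a.shape[0],400*i:400*i+400]=a
cv2.imwrite('pics/placed.png',im[:,:,::-1])
E
```

```text
clock: 10.12
position: [0.5778, -0.2016, 0.0683]
ee_rot: [[-0.073, 0.997, 0.001], [0.997, 0.073, -0.001], [-0.001, 0.001, -1.0]]
ft_force: [-0.0, 1.2, -0.1]
gripper_width: 0.0734
grasp_force: 0.0
clock: 10.62
position: [0.5808, -0.2016, 0.159]
ee_rot: [[-0.073, 0.997, 0.009], [0.997, 0.073, -0.003], [-0.004, 0.008, -1.0]]
ft_force: [0.8, -0.2, 0.3]
gripper_width: 0.0731
grasp_force: 0.0
```

View pics/placed.png

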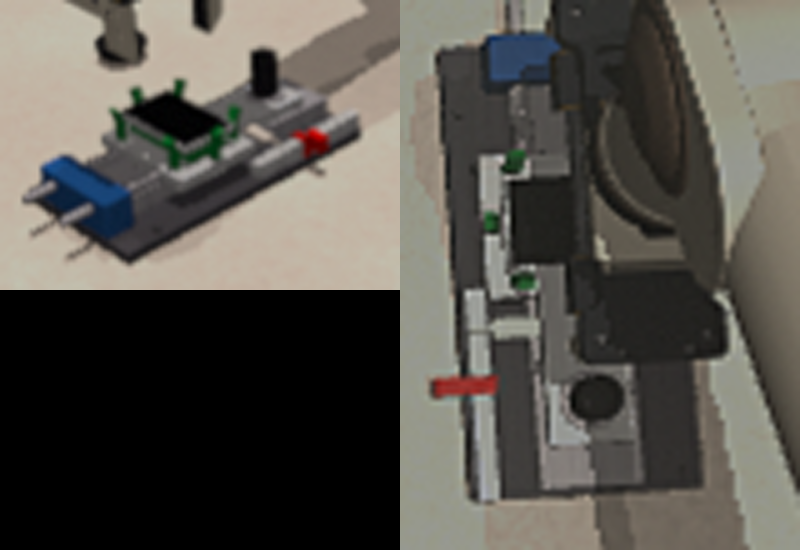

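Left crop: the plate lies flat, face up, among the six green stops. Right crop: the pointer is at about (393,327) crop px against the red mark at (465,386), and the slide is home. Moving to the grip and measuring the pointer-to-mark distance.

```bash
python3 -m pendant '[{"x":0,"y":-20,"z":0,"ax":0,"ay":0,"az":0,"gripper":-0.3},{"x":0,"y":-35,"z":0,"ax":0,"ay":0,"az":0,"gripper":-0.3},{"x":0,"y":-33,"z":0,"ax":0,"ay":0,"az":0,"gripper":-0.3},{"x":0,"y":-17,"z":0,"ax":0,"ay":0,"az":0,"gripper":-0.3},{"x":0,"y":0,"z":0,"ax":0,"ay":0,"az":0,"gripper":-0.3},{"x":0,"y":0,"z":0,"ax":0,"ay":0,"az":0,"gripper":-0.3}]' >/dev/null
cat > mp.py <<'E'
from m import *
def mp(n,p,wp=None):
    f=p.astype(int);R,G,B=f[...,0],f[...,1],f[...,2]
    m=(R>110)&(G<70)&(B<70)
    if n=='top': m[:,:290]=0; m[:210]=0; m[260:]=0
    else: m[:150]=0
    v,u=np.nonzero(m)
    q=np.array([(onz(n,a,b,.038)[:2]-O)@E.T*1000 for a,b in zip(u,v)])
    print(n,'mark px',u.mean().round(1),v.mean().round(1),'fix',q.mean(0).round(1))
if __name__=='__main__':
    t=np.load('top4.npy');s=np.load('scene4.npy')
    mp('top',t);mp('scene',s)
    print(t[218:243,302:320].max(2)); print(s[158:184,228:262].min(2))
    togo(.473,-.2094,.072,4.2)
E
python3 mp.py
```

```text
top mark px 302.5 236.8 fix [-92.9  71.6]
scene mark px 294.2 229.3 fix [ 54.7 356.6]
[[ 60 178 168 167 163  58 163 158 160 165 166 100 103 111 169  93  95  96]
 [ 59 169 158 158 158  53 133 133 107  80  87  86  50  54  97  39 105  97]
 [ 59 135 158 156 157  70  49  52  32  35  37  36  44  97 143  53 103  97]
 [ 60 137 158 156 157  71  54  59  61  61  61  60  53  73 141  58 104  95]
 [ 63 135 159 156 158  71  52  58  57  58  59  58  52  71 138  59 110  94]
 [ 57 109 161 156 156  97  53  86  86 110 109 109 107 103 138  87  99  95]
 [ 58 111 161 156 154  97 106 168 163 162 161 161 161 159 161 160  74  95]
 [ 60 111 163 157 155 130 162 160 156 154 156 154 155 155 156 157  71  97]
 [ 58  76 115 120 120 102  96 162 159 158 158 158 158 157 159 157  73  97]
 [ 56  83 167 159 157 120  66 135 125 122  93  94  86  94 146 111  60  98]
 [ 59  87 165 156 157 121  46  53  52  54  53  54  53  44 117 132  53 101]
 [ 55  84 164 155 155 123  50  61  62  63  61  62  58  48 119 134  44 101]
 [ 55  63 165 154 158 161  49  62  63  63  62  64  61  54  96 137  48 101]
 [ 53  65 166 155 156 159  48  61  64  
[... 3959 characters left out ...]
169]
 [ 29  28  30  30  32  38  46  50  55  57  57  56  52  45  35  27  38  62
  102 132 153 172 171 171 170 170 170 172 173 173 172 170 170 170]
 [ 29  30  32  38  45  50  55  55  56  56  53  47  37  30  34  53  97 132
  152 170 173 173 171 169 168 169 171 172 173 173 171 170 171 170]
 [ 32  38  45  49  55  55  56  56  54  47  38  31  35  51  88 122 149 168
  170 172 172 171 170 170 170 171 172 171 171 170 169 169 171 170]
 [ 45  50  55  56  57  56  55  48  41  33  26  45  87 123 145 162 169 170
  171 172 171 171 170 170 171 171 171 170 169 168 167 168 169 169]]
t 11.2167 pos [ 0.4717 -0.2098  0.1528] shift mm [ 0.4  1.4 80.8] turn rad [-0.     0.001 -0.002] ft [0.2 0.3 0.4] w 0.0598 gf 0.0
```

```bash
python3 -m pendant '[{"x":0,"y":1.2,"z":20,"ax":0,"ay":0,"az":0,"gripper":-0.3},{"x":0,"y":0,"z":25,"ax":0,"ay":0,"az":0,"gripper":-0.3},{"x":0,"y":0,"z":20,"ax":0,"ay":0,"az":0,"gripper":-0.3},{"x":0,"y":0,"z":10,"ax":0,"ay":0,"az":0,"gripper":-0.3},{"x":0,"y":0,"z":5,"ax":0,"ay":0,"az":0,"gripper":-0.3},{"x":0,"y":0,"z":0,"ax":0,"ay":0,"az":0,"gripper":-0.3},{"x":0,"y":0,"z":0,"ax":0,"ay":0,"az":0,"gripper":-0.3}]'
python3 - <<'E'
from m import *
for z in(.038,.043):
    a=(onz('top',305,225.4,z)[:2]-O)@E.T*1000; b=(onz('top',304,236.8,.038)[:2]-O)@E.T*1000; print(z,a.round(1),b.round(1),(a-b).round(1))
E
```

```text
clock: 11.8
position: [0.4753, -0.2089, 0.0738]
ee_rot: [[-0.074, 0.997, 0.002], [0.997, 0.074, -0.001], [-0.001, 0.002, -1.0]]
ft_force: [0.1, -0.3, 0.7]
gripper_width: 0.0598
grasp_force: 0.0
0.038 [-59.8  61.9] [-93.   67.2] [33.2 -5.3]
0.043 [-60.2  62.5] [-93.   67.2] [32.9 -4.7]
```

```bash
python3 -m pendant '[{"x":0,"y":-2,"z":2,"ax":0,"ay":0,"az":0,"gripper":-0.3},{"x":0,"y":0,"z":0,"ax":0,"ay":0,"az":0,"gripper":0},{"x":0,"y":0,"z":0,"ax":0,"ay":0,"az":0,"gripper":0.2},{"x":0,"y":0,"z":0,"ax":0,"ay":0,"az":0,"gripper":0.4},{"x":0,"y":0,"z":0,"ax":0,"ay":0,"az":0,"gripper":1},{"x":0,"y":0,"z":0,"ax":0,"ay":0,"az":0,"gripper":1},{"x":0,"y":0,"z":0,"ax":0,"ay":0,"az":0,"gripper":1}]' 30
python3 - <<'E'
from h import *
o=[]
for n,(x0,y0,x1,y1) in(('scene',(170,130,280,210)),('top',(290,160,370,270))):
    p,d=snapshot(n); np.save(n+'5.npy',p)
E
```

```text
clock: 12.38
position: [0.473, -0.2095, 0.0716]
ee_rot: [[-0.073, 0.997, 0.003], [0.997, 0.073, -0.001], [-0.001, 0.003, -1.0]]
ft_force: [2.1, -0.0, -1.7]
gripper_width: 0.0255
grasp_force: 30.0
```

Gripped (25.5 mm). Pulling 33 mm smoothly.

```bash
python3 -m pendant '[{"x":0,"y":-2,"z":0,"ax":0,"ay":0,"az":0,"gripper":1},{"x":0,"y":-4,"z":0,"ax":0,"ay":0,"az":0,"gripper":1},{"x":0,"y":-6,"z":0,"ax":0,"ay":0,"az":0,"gripper":1},{"x":0,"y":-7,"z":0,"ax":0,"ay":0,"az":0,"gripper":1},{"x":0,"y":-6,"z":0,"ax":0,"ay":0,"az":0,"gripper":1},{"x":0,"y":-4,"z":0,"ax":0,"ay":0,"az":0,"gripper":1},{"x":0,"y":-3,"z":0,"ax":0,"ay":0,"az":0,"gripper":1},{"x":0,"y":-1,"z":0,"ax":0,"ay":0,"az":0,"gripper":1}]' >/dev/null
python3 -m pendant '[{"x":0,"y":0,"z":0,"ax":0,"ay":0,"az":0,"gripper":1},{"x":0,"y":0,"z":0,"ax":0,"ay":0,"az":0,"gripper":1},{"x":0,"y":0,"z":0,"ax":0,"ay":0,"az":0,"gripper":1}]'
python3 - <<'E'
from h import *
im=np.zeros((600,800,3),np.uint8)
for i,(n,(x0,y0,x1,y1)) in enumerate((('scene',(190,130,270,210)),('top',(290,175,350,265)))):
    p,d=snapshot(n); np.save(n+'6.npy',p)
    a=cv2.resize(p[y0:y1,x0:x1],(400,int(400*(y1-y0)/(x1-x0))),interpolation=cv2.INTER_CUBIC); im[:a.shape[0],400*i:400*i+400]=a
cv2.imwrite('pics/pull.png',im[:,:,::-1])
print(np.load('top6.npy')[225:245,298:322].max(2));
E
```

```text
clock: 13.4
position: [0.4403, -0.212, 0.0716]
ee_rot: [[-0.073, 0.997, 0.003], [0.997, 0.073, -0.001], [-0.001, 0.003, -1.0]]
ft_force: [6.1, -1.0, -3.0]
gripper_width: 0.0254
grasp_force: 30.0
[[151 151 156  49  59 108 159 154 151  66 159 153 151 150  97 135 143 159
  154  92  95  93  41  41]
 [151 151 155  46  59 107 161 153 150  61 128 155 151 155 157  85 105 103
   58  66 104 101  78  30]
 [149 152 154  45  54  80 161 153 154 123 127 155 151 153 153  23  37  53
   52  49 102 102 100  37]
 [152 152 155  48  60  85 163 153 152 119 118 156 152 152 153  88  46  92
   91  92  92  99  98  62]
 [147 152 153  48  47  85 162 153 151 117  87 158 153 154 158 159  77  95
   95 127  89  98  98  66]
 [148 151 153  69  50  63 163 153 154 156  89 165 162 162 163 166 172 168
  138 133  70  99  98  66]
 [148 150 154 116  46  65 164 153 154 156  21  37  27  23  32  32  31  38
   91 135  43 106  97  81]
 [148 148 151 116  35  65 165 154 153 156  50  59  62  62  60  61  60  51
   94 136  43 105  99  95]
 [147 149 153 156  31  65 165 157 157 159  72  58  62  61  57  57  57  54
   92 138  59 102  99  
[... 415 characters left out ...]
47 146 148 146 119 124 148 130 147 146 103 163 159 157 159 159 160
  156  97  90  44  33  39]
 [101 120 122 120  82  53 117 168 163 159 100  34  76  74  74  69  32  30
   37  81  72  38  35  37]
 [152 152 153 155  73  58 109 161 154 155 128  50  59  57  59  58  61  62
   45  78  84  50  33  40]
 [149 149 151 153  72  51  80 160 153 153 128  49  62  62  64  60  64  63
   47  78  84  43  33  39]
 [151 143 145 152  78  55  79 162 152 152 127  49  64  63  63  61  64  63
   47  78  84  41  32  37]
 [151 148 149 152 116  50  78 162 152 153 157  50  62  63  65  62  64  62
   45  68  87  61  33  38]
 [152 152 147 152 114  44  59 164 153 155 158  49  61  63  63  61  63  63
   47  69  86  48  30  37]]
```

View pics/pull.png

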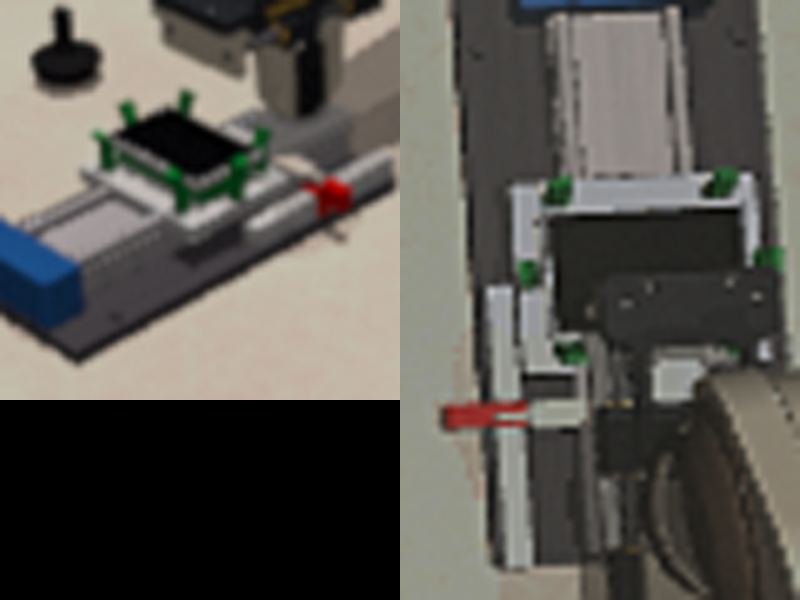

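The top crop shows the white tongue inside the red mark, perhaps 1 mm past its middle (row 237.0 against about 236.6). The plate is seated in the nest. I'll trim 1 mm, settle and check.

```bash
python3 -m pendant '[{"x":0,"y":1,"z":0,"ax":0,"ay":0,"az":0,"gripper":1},{"x":0,"y":0,"z":0,"ax":0,"ay":0,"az":0,"gripper":1},{"x":0,"y":0,"z":0,"ax":0,"ay":0,"az":0,"gripper":1},{"x":0,"y":0,"z":0,"ax":0,"ay":0,"az":0,"gripper":1},{"x":0,"y":0,"z":0,"ax":0,"ay":0,"az":0,"gripper":1},{"x":0,"y":0,"z":0,"ax":0,"ay":0,"az":0,"gripper":1}]'
python3 - <<'E'
from h import *
p,d=snapshot('top'); print(p[232:241,302:311,0]);print(p[232:241,302:311,1])
E
```

```text
clock: 14.0
position: [0.4415, -0.2119, 0.0716]
ee_rot: [[-0.073, 0.997, 0.004], [0.997, 0.073, -0.001], [-0.001, 0.004, -1.0]]
ft_force: [5.7, -1.4, -3.9]
gripper_width: 0.0252
grasp_force: 30.0
[[ 34  64 162 152 151 154  49  57  61]
 [ 29  64 160 152 152 154  71  56  59]
 [ 29  58 130 153 152 151  73  79  86]
 [ 82 106 125 149 147 114 118 118 162]
 [151 153 148 149 145 116 119 139 154]
 [149 144 117 132 104 118 120 126 156]
 [147 121 151 148 134 152 148 105 158]
 [ 68  50 102 156 152 151  96  43  51]
 [ 72  56 106 157 151 153 127  50  60]]
[[ 34  64 164 154 153 156  47  55  58]
 [ 32  65 166 156 157 158  71  55  57]
 [ 33  61 137 161 159 159  71  79  86]
 [ 36  51  67  89  84  51  41 105 168]
 [ 47  47  72 100  93  87  89 127 159]
 [ 48  50  97 128  94  84  88 134 161]
 [ 48  37  44  48  56  67  62  94 162]
 [ 82  54 116 170 164 162 103  44  50]
 [ 72  58 109 161 154 156 128  48  58]]
```

The pointer now straddles rows 236–237, the middle of the red mark (rows 235–238). Everything is still, and the grip holds at 30 N.

```bash
python3 -c "
from plant import manip
print(manip.close_job())"
```

```text
the job is handed in; nothing more can be done
None
```

The job is handed in, verdict not reported: the plate is face up in the nest, and the gripper is still holding the slide with the white pointer at about the middle of the red mark.

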